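# Gather the jeweller's blanks in the corner of the tote

## Task

Pick up the copper tag blank that lies on the bench and lay it flat in the white tote with the three discs. Then raise the tote by its blue lug so that it tips on its orange corner, which stays down on the bench, at about 30 degrees, until all four parts have slid together into the orange corner, and finish while still holding it tilted like that, without letting go. Leave the gem stand, the loupe and the hammer where they are.

Things in the scene. Friction and masses are not known exactly. Their poses are not given: they have to be found in the camera images.
- tote: white open tote, 168 mm square, 4 mm walls and floor, 36 mm high, about 300 g, loose on the bench. Origin: centre of its underside; z up. Its x axis runs along the diagonal, from the orange corner (x = -119 mm) to the corner with the blue lug (x = +119 mm); the other two corners lie at y = +-119 mm, so the walls run at 45 degrees to x and y. At the start the discs lie at x > -8 mm
- lug (a point): grip point of the blue lug, an upright plate on the corner opposite the orange one, 36 mm long along the tote's x, 12 mm thick along its y (gripped across this), its top 82 mm above the tote's underside (46 mm above the rim). The point lies in the middle of the plate at tote x = +126 mm, 63 mm above the underside; axes as the tote's
- low_corner (a point): the orange corner's foot: the outer corner of the tote's underside, at tote x = -119 mm, z = 0; it is the point on which the tote tips
- inner_corner (a point): where the two walls and the floor meet inside the orange corner, at tote x = -113 mm, 4 mm above the underside; the parts are to gather here. The floor is slippery: the metal parts start to slide at a tilt of 8 to 12 degrees, and along the walls by about 22 degrees
- brass_disc: polished brass disc, 24 mm diameter, 6 mm thick, about 23 g, lying loose in the tote; origin: centre of its underside
- copper_disc: polished copper disc, 24 mm diameter, 6 mm thick, about 24 g, lying loose in the tote; origin: centre of its underside
- steel_disc: polished dark steel disc, 24 mm diameter, 6 mm thick, about 21 g, lying loose in the tote; origin: centre of its underside
- blank: copper tag blank, a flat plate 40 mm long (x), 20 mm wide (y) and 5 mm thick with one rounded end at +x and a small dark dot by it, about 34 g, lying flat on the bench. Origin: centre of its underside; z up
- gem_stand: bystander: white round stand, 60 mm across, 12 mm high, with an amber stone on top (21 mm over all); origin under its centre
- loupe: bystander: black cylinder, 42 mm diameter, 22 mm high, glass on top; origin under its centre
- hammer: bystander: hammer with a wooden handle, lying on the left of the bench

How it is judged:
By the outcome, as a careful person would: the job done as asked, in the order asked, and still so for the second after the job is handed in, while the arm keeps its last pose, push and grip.
It also fails if it takes over 51 s, if anything falls off the work surface, if the arm or the gripper's body presses on something with over 40 N, if the wrist force passes 120 N, or if a joint passes its speed limit or range.

## Robot

A 7-joint arm with a two-finger parallel gripper is mounted at the origin on the work surface. World frame = base frame: x ahead of the robot, y to its left, z up, the work surface at z = 0. Lengths are in mm, angles in rad, forces in N, time in s.
With the tool pointing down it reaches from about 400 to 875 mm from the base axis. Payload 4.4 kg.
Tool frame: the origin (TCP) lies midway between the tips of the shut fingers; the grasp point (between the pads) lies 19 mm behind it (ctrl.grip_point_offset is the distance from the TCP to the grasp point, in mm); z points along the fingers, y is the direction in which the jaws open and shut (so a half turn about z gives the same grasp; the last joint's range is limited). The gripper opens to 85 mm and grips with 20 to 120 N. Pads are 22 mm wide; open, the fingers measure 114 mm over their backs; the gripper's body (76 mm by 85 mm) begins 54 mm behind the grasp point. The pads swing forward as they close: fully open they stand 13 mm farther back than shut.
Start: joints at [-1.369, 0.628, 0.038, 1.517, -0.027, 0.996, -0.02], TCP at [171.972, 626.852, 231.313] pointing down, gripper open.
Joint ranges: [-3.06, 3.06], [-0.37, 2.12], [-1.25, 1.32], [0.18, 2.47], [-1.1, 4.24], [0.23, 1.98], [-2.94, 2.94]. Speed limits (rad/s): [2.57, 2.57, 3.14, 3.14, 3.14, 3.14, 3.14].

## Interface

Orientations are given as [roll, pitch, yaw] about the fixed x, y, z axes, in that order (R = Rz(yaw) Ry(pitch) Rx(roll)).
In Python, from cell import ctrl, imaging, models gives the robot as it stands. The module is installed in compiled form; this text tells all that it offers.
- The arm moves only by the tool drive_tool, never from a script. Its argument "deltas" is text: rows parted by semicolons, each of 5 numbers parted by spaces: the shift along the tool's x, y, z in m, then the turn about the tool's z in degrees, then the finger opening in m, from 0 to 0.0854. A call has 1 to 12 rows; each row is the pose to reach, as a shift and turn from the pose commanded when the call began, along the tool's axes at that moment; what a row does not reach only later rows make up. A row lasts 1/8 s, in which the tool goes at most 62.5 mm and 10.7 degrees, less where a joint would pass 70% of its speed; a pose out of reach is approached as far as the arm can. A call with a gripper value outside its range is refused whole. The fingers move at their own pace and stop on an object; the grip force is fixed at half the most. Time passes only in rows, so rows that repeat a pose let the fingers close. It gives the time, the measured TCP pose, the force and the opening at its end, in the units of the state.
- ctrl.read_state(): the state, without advancing time (a new reading comes with each control period).
- imaging.get_image(name): name is "scene" or "side" or "wrist"; returns a dict with "color" (420x560x3 uint8, red, green, blue), "range_z" (420x560 float32, mm along the optical axis (not along the pixel's ray), 0 where there is no reading), "vfov" (degrees; the focal length in pixels is half the picture's height over the tangent of half this angle, whatever the lens; pixels are square), "cx", "cy" (the principal point, pixels), "extrinsics" (4x4, takes a point from camera to world coordinates). Camera axes: x right, y down, z forward; pixel columns grow to the right and rows downward; lengths in mm; the calibration is good to about 2 mm. A picture is of the moment at which its call begins.
- ctrl.finish_job(): hands the job in, once; it reports no verdict.
Trained networks look in a picture, given as the dict that the camera call returned (one of the last four; its "shot" number tells which), for a name from the list of things; names that differ only in an ending like _2 or _b are one class to them, and where a whole thing is asked for, a point or a joint stands for the part that bears it (a point fixed in the world has none). Each returns a list of dicts, best first, with "score" (0 to 1); they miss things now and then, are a little off and sometimes report something else, mostly with a low value. They report only what shows in the picture. A call takes as long as a camera call.
- models.spot_in(picture, thing): "point" ([column, row] in pixels, amid what is visible of it).
- models.landmark_of(picture, thing): "point" ([column, row] in pixels: a listed point, or the origin of a listed thing).
The state is a dict: "clock": time; "qpos": joint angles; "qd": joint speeds; "tau": joint torques, N m; "eef_pos": TCP position; "tool_rot": TCP orientation; "force": force on the tool from outside, world axes, zero at the start; "torque": the same for the moment, N m; "width": finger opening in mm.
Only numpy, scipy, OpenCV 4.12 (cv2) and the standard library are available. Lean on these libraries where they do the work, as an engineer would, in place of code of your own. Each camera call takes 0.05 s, during which the arm holds its last target.

## Working session

There is one attempt and no reset: what is moved stays moved. The work goes in short steps, Python scripts to look and compute and a tool call to move; the robot and the scene stay as the last step left them, time stands still between calls to the robot, and variables do not carry over. Pictures are saved under pics/ and viewed, and the job is handed in when it is done.

Besides the shell and the picture viewer there is one more tool, called after "Request:" by a JSON object that holds its "api" and its "payload", one argument or row to a line. drive_tool: Moves the arm, as the interface text tells. Its arguments: {"type":"object","properties":{"deltas":{"type":"string"}},"required":["deltas"]}

```bash
mkdir -p pics; cat > h.py <<'E'
import numpy as np, cv2
from cell import ctrl, imaging, models
def px2w(p,im,z=None):
    f=(im["color"].shape[0]/2)/np.tan(np.radians(im["vfov"])/2)
    T=np.array(im["extrinsics"]); 
    d=np.array([(p[0]-im["cx"])/f,(p[1]-im["cy"])/f,1.0])
    if z is None:
        r=im["range_z"][int(round(p[1])),int(round(p[0]))]
        return (T@np.append(d*r,1))[:3]
    dw=T[:3,:3]@d; o=T[:3,3]
    return o+dw*(z-o[2])/dw[2]
def w2px(P,im):
    f=(im["color"].shape[0]/2)/np.tan(np.radians(im["vfov"])/2)
    T=np.linalg.inv(np.array(im["extrinsics"])); c=T@np.append(P,1)
    return np.array([c[0]/c[2]*f+im["cx"],c[1]/c[2]*f+im["cy"]])
def save(im,n): cv2.imwrite(f"pics/{n}.png",im["color"][:,:,::-1])
E
python3 - <<'E'
from h import *
s=ctrl.read_state(); print(s, ctrl.grip_point_offset)
np.set_printoptions(precision=1,suppress=True)
Z=dict(tote=0,lug=63,low_corner=0,inner_corner=4,brass_disc=4,copper_disc=4,steel_disc=4,blank=0,gem_stand=0,loupe=0)
for n in ["scene","side","wrist"]:
    im=imaging.get_image(n); save(im,"a_"+n)
    print(n,im["vfov"],im["cx"],im["cy"],np.array(im["extrinsics"])[:3,3])
    for t in Z:
        for r in models.landmark_of(im,t)[:2]:
            print(t,round(r["score"],2),np.array(r["point"]),px2w(r["point"],im,Z[t]))
E
```

```text
{'clock': 0.0, 'qpos': array([-1.36883547,  0.62933071,  0.03841272,  1.51839213, -0.0269871 ,
        0.99630952, -0.01999802]), 'qd': array([-8.43813698e-04,  1.18458895e-03,  1.12061334e-03, -8.35100053e-04,
       -8.31975483e-05,  3.90888828e-04, -8.68018156e-04]), 'tau': array([ 2.42167316e-04, -5.63410449e+01,  1.22656949e+00, -1.93432796e+01,
        1.11061797e-02,  1.09242156e-02,  5.61245599e-06]), 'eef_pos': array([171.76241099, 626.23016976, 230.39084142]), 'tool_rot': array([-3.13967019e+00,  1.88446969e-05,  2.87386391e+00]), 'force': array([ 0.5979005 ,  0.6572264 , -0.38318002]), 'torque': array([ 0.03490109, -0.048845  , -0.01915823]), 'width': 85.37830847279386} 18.700000000000003
scene 53.753530510767966 272.646798615125 205.2405437543379 [ 975.8 -466.5  710.5]
tote 0.6 [285.1 227.2] [559.9  96.7   0. ]
lug 0.59 [268.6 174.8] [450.3 164.5  63. ]
lug 0.41 [310.3 258.7] [691.5   9.9  63. ]
low_corner 0.56 [307.8 259.2] [660.5  51.4   0. ]
low_corner 0.56 [268.6 173.4] [395.1 230.7   0. ]
inner_corner 0.87 [307.5 259.6] [662.4  47.1   4. ]
inner_corner 0.18 [ 98.4 31
[... 369 characters left out ...]
side 44.83991535524791 281.90876745636774 205.63943276562128 [  -54.7 -1014.9   752.2]
tote 0.75 [274.3 221.4] [560.  101.4   0. ]
lug 0.93 [228.9 199.6] [455.9 181.4  63. ]
low_corner 0.68 [315.6 220.3] [667.1  46.2   0. ]
inner_corner 0.67 [315.9 220. ] [665.   41.5   4. ]
brass_disc 0.49 [256.3 222.8] [508.2 114.7   4. ]
copper_disc 0.52 [262.9 226.6] [514.6  86.4   4. ]
steel_disc 0.61 [269.4 213.1] [567.9 145.2   4. ]
blank 0.49 [355.1 275.7] [ 603.5 -227.1    0. ]
gem_stand 0.83 [324.  325.3] [ 438.2 -335.6    0. ]
loupe 0.62 [304.8 286. ] [ 475.2 -199.5    0. ]
loupe 0.41 [256.9 223.6] [510.6 115.8   0. ]
wrist 65.78481356678645 282.5484304174656 206.51530030285062 [106.7 645.2 374.3]
```

View pics/a_scene.png

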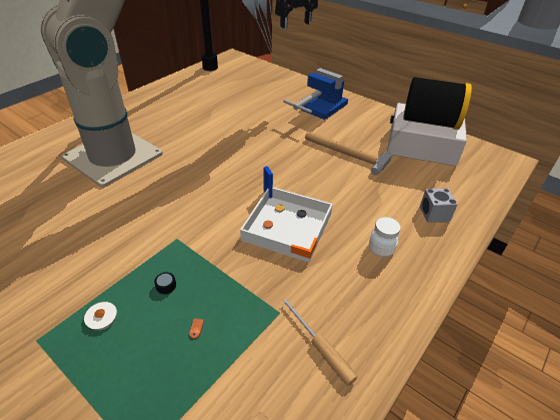

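View pics/a_side.png

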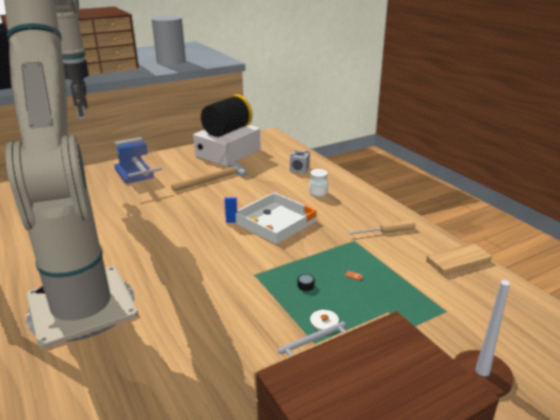

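View pics/a_wrist.png

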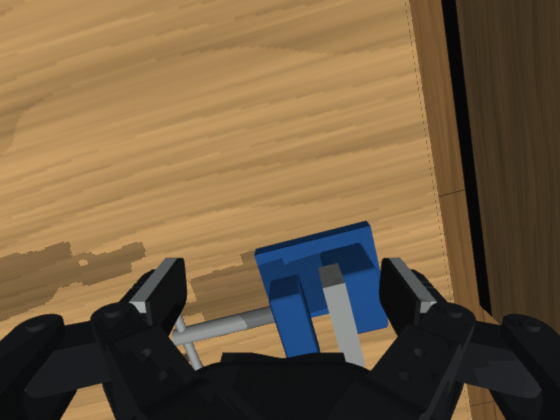

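The tote shows at (288,222) in the scene view, with its lug at (268,182) and its orange corner at (305,250). The blank is at (196,328), the loupe at (165,283) and the gem stand at (100,316). I'll move over the tote first to look at it from the wrist.

Request:
{"api": "drive_tool", "payload": {
  "deltas": "-0.513 -0.405 -0.03 17 0.05; -0.513 -0.405 -0.03 17 0.05; -0.513 -0.405 -0.03 17 0.05; -0.513 -0.405 -0.03 17 0.05; -0.513 -0.405 -0.03 17 0.05; -0.513 -0.405 -0.03 17 0.05; -0.513 -0.405 -0.03 17 0.05; -0.513 -0.405 -0.03 17 0.05; -0.513 -0.405 -0.03 17 0.05; -0.513 -0.405 -0.03 17 0.05; -0.513 -0.405 -0.03 17 0.05; -0.513 -0.405 -0.03 17 0.05"
}}

```text
clock: 3.15
eef_pos: [560.9, 97.3, 261.4]
tool_rot: [-3.141, 0.002, 2.572]
force: [-0.5, -0.2, 0.1]
width: 50.1
```

```bash
cat > look.py <<'E'
from h import *
import sys
np.set_printoptions(precision=1,suppress=True)
Z=dict(tote=0,lug=63,low_corner=0,inner_corner=4,brass_disc=4,copper_disc=4,steel_disc=4,blank=0)
cam,name=sys.argv[1:3]; things=sys.argv[3:] or list(Z)
im=imaging.get_image(cam); save(im,name); np.savez("last_"+cam+".npz",**{k:im[k] for k in im})
s=ctrl.read_state(); print(s["clock"],s["eef_pos"],np.degrees(s["tool_rot"]),s["force"],s["width"])
for t in things:
    for r in models.landmark_of(im,t)[:2]:
        print(t,round(r["score"],2),np.array(r["point"]),px2w(r["point"],im,Z[t]))
E
python3 look.py wrist b_wrist
```

```text
3.2 [559.7  99.7 261.2] [180.   -0.  147.5] [-0.7  0.4 -0.3] 50.5303716607683
tote 0.93 [284.3 171.5] [562.5  99.1   0. ]
lug 0.93 [278.4  47.2] [448.9 164.5  63. ]
low_corner 0.91 [294.4 256.8] [668.   48.1   0. ]
inner_corner 0.77 [292.2 255.4] [663.1  47.6   4. ]
copper_disc 0.82 [253.9 156.6] [526.3  78.    4. ]
steel_disc 0.77 [320.3 149.8] [563.1 150.9   4. ]
```

View pics/b_wrist.png

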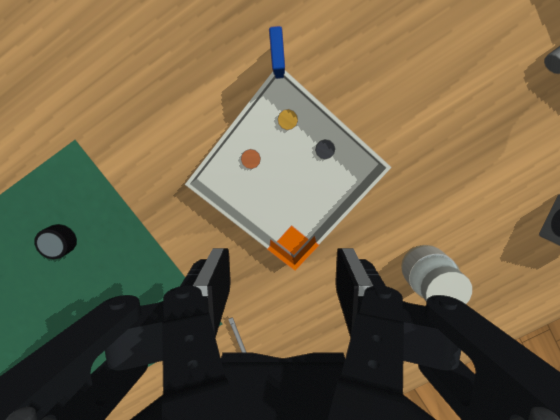

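The wrist view shows the tote with rim corners near (187,183), (388,167), (280,72) and (295,268), the lug at (278,50), and the discs clear of the orange half. Next I'll refine the tote pose from the range data.

```bash
cat > fit.py <<'E'
from h import *
np.set_printoptions(precision=1,suppress=True)
def cloud(d):
    f=(420/2)/np.tan(np.radians(float(d["vfov"]))/2)
    v,u=np.mgrid[0:420,0:560]; r=d["range_z"]
    P=np.stack([(u-d["cx"])/f*r,(v-d["cy"])/f*r,r,np.ones_like(r)],-1)@np.array(d["extrinsics"]).T
    P=P[...,:3]; P[r<=0]=np.nan
    return P
E
python3 - <<'E'
from fit import *
d=np.load("last_wrist.npz"); P=cloud(d)
for u,v in [(450,50),(100,120),(280,165),(60,320),(278,32)]: print((u,v),P[v,u])
m=(P[...,2]>28)&(P[...,2]<44)&(np.hypot(P[...,0]-562,P[...,1]-99)<135)
m[290:]=False
m[:75,:]=False
pts=P[m][:,:2]; print(len(pts),np.median(P[m][:,2]))
r=cv2.minAreaRect(pts.astype(np.float32)); print(r); print(cv2.boxPoints(r))
for p in [(187,183),(388,167),(280,72),(294,268)]: print(px2w(p,d,36))
m=(P[...,2]>70)&(P[...,2]<90)&(np.hypot(P[...,0]-449,P[...,1]-164)<40)
q=P[m]; print(len(q),q.mean(0)); print(cv2.minAreaRect(q[:,:2].astype(np.float32)))
E
```

```text
(450, 50) [546.5 333.1  -0.3]
(100, 120) [390.4 -54.2   0.1]
(280, 165) [552.2  99.4   4.8]
(60, 320) [ 570.3 -286.4    1.6]
(278, 32) [441.4 169.2  82.1]
2789 36.0916467203009
((563.55029296875, 101.4691162109375), (168.99488830566406, 169.3390655517578), 17.166765213012695)
[[457.8 157.4]
 [507.8  -4.4]
 [669.3  45.5]
 [619.3 207.3]]
[508.1   0.4  36. ]
[616.5 204.6  36. ]
[465.6 155.3  36. ]
[666.   47.4  36. ]
577 [452.2 160.6  81.9]
((451.7825927734375, 160.78253173828125), (11.931763648986816, 36.120445251464844), 62.1771354675293)
```

```bash
python3 - <<'E'
import math
# move from commanded ~(560,100,260) yaw147.7 to above blank (600,-224) z=170 ; tool axes
y=math.radians(147.6); dx,dy=600-560,-224-100+0
tx=(math.cos(y),math.sin(y)); ty=(math.sin(y),-math.cos(y))
print(dx*tx[0]+dy*tx[1], dx*ty[0]+dy*ty[1])
E
```

```text
-207.38099859327554 -252.12917606349302
```

Range data puts the tote at centre (563,101.5), yaw 152.2°, with the lug at (452,160.6). Next I'll go above the blank.

Request:
{"api": "drive_tool", "payload": {
  "deltas": "-0.207 -0.252 0.11 0 0.05; -0.207 -0.252 0.11 0 0.05; -0.207 -0.252 0.11 0 0.05; -0.207 -0.252 0.11 0 0.05; -0.207 -0.252 0.11 0 0.05; -0.207 -0.252 0.11 0 0.05; -0.207 -0.252 0.11 0 0.05; -0.207 -0.252 0.11 0 0.05"
}}

```text
clock: 4.6
eef_pos: [599.9, -221.5, 151.3]
tool_rot: [3.14, -0.001, 2.578]
force: [0.1, 0.4, 0.6]
width: 49.9
```

```bash
python3 look.py wrist c_wrist blank; python3 - <<'E'
from fit import *
d=np.load("last_wrist.npz"); P=cloud(d)
hsv=cv2.cvtColor(d["color"],cv2.COLOR_RGB2HSV)
h,s,v=[hsv[...,i] for i in range(3)]
m=((h<15)|(h>172))&(s>110)&(v>60)&(np.hypot(P[...,0]-600,P[...,1]+224)<60)
n,l,st,c=cv2.connectedComponentsWithStats(m.astype(np.uint8))
k=1+st[1:,4].argmax(); print(st[k],c[k])
q=P[l==k]; print(q.mean(0),np.median(q[:,2])); 
pts=np.array([px2w((u,v),d,6.0)[:2] for v,u in zip(*np.where(l==k))],np.float32)
r=cv2.minAreaRect(pts); print(r,cv2.boxPoints(r))
g=P[(np.hypot(P[...,0]-600,P[...,1]+224)<45)&~(l==k)]; print("mat z",np.nanmedian(g[:,2]))
E
```

```text
4.65 [ 600.1 -221.   151.6] [179.9  -0.  147.8] [ 0.1  0.2 -0.8] 50.39697686100907
blank 0.92 [276.9 197.2] [ 602.  -228.4    0. ]
[262 173  35  43 854] [278.  194.3]
[ 599.2 -225.4    5.3] 5.336622424360428
((599.9908447265625, -226.75143432617188), (19.566913604736328, 40.151424407958984), 32.13868713378906) [[ 581.  -215. ]
 [ 602.4 -249. ]
 [ 619.  -238.5]
 [ 597.6 -204.5]]
mat z 226.0903319974441
```

View pics/c_wrist.png

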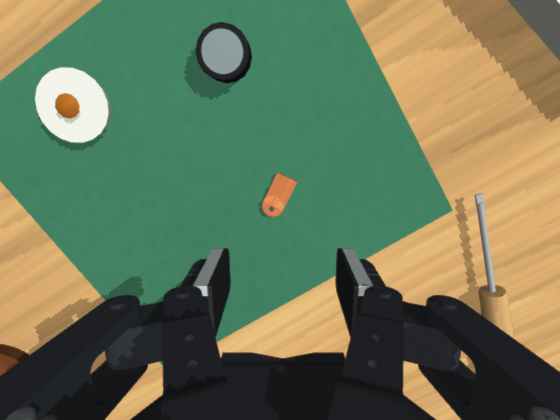

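The blank shows at (278,194), with the dark dot at its rounded lower end. It is centred at about (600,-226) with its long axis at 122°. I'll turn 25.5° and go down.

Request:
{"api": "drive_tool", "payload": {
  "deltas": "-0.0015 -0.0025 0.05 10 0.04; -0.0015 -0.0025 0.1 20 0.04; -0.0015 -0.0025 0.13 25.5 0.04; -0.0015 -0.0025 0.14 25.5 0.04; -0.0015 -0.0025 0.148 25.5 0.04; -0.0015 -0.0025 0.15 25.5 0.04; -0.0015 -0.0025 0.15 25.5 0.04; -0.0015 -0.0025 0.15 25.5 0.04"
}}

```text
clock: 5.7
eef_pos: [600.0, -226.3, 2.2]
tool_rot: [3.141, 0.001, 2.132]
force: [-0.4, 0.0, 0.0]
width: 40.3
```

```bash
python3 look.py wrist d_wrist blank
```

```text
5.75 [ 599.9 -226.3    2. ] [180.    0.1 122.2] [ 0.2 -0.6  0.3] 39.82390124779744
blank 0.61 [285.7 262.4] [ 602.4 -225.9    0. ]
```

View pics/d_wrist.png

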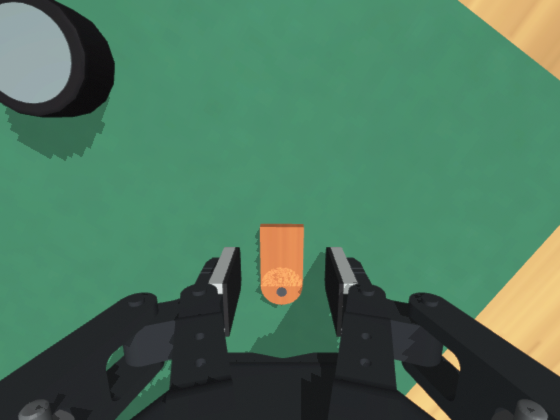

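The blank sits centred between the jaws at (282,264), so I'll close.

Request:
{"api": "drive_tool", "payload": {
  "deltas": "0 0 0 0 0.01; 0 0 0 0 0.01; 0 0 0 0 0.01; 0 0 0 0 0.01; 0 0 0 0 0.01"
}}

```text
clock: 6.42
eef_pos: [599.7, -226.1, 1.8]
tool_rot: [3.141, 0.0, 2.132]
force: [-0.2, 0.5, 4.9]
width: 17.4
```

```bash
python3 look.py wrist e_wrist blank
```

```text
6.475 [ 599.7 -226.1    1.8] [180.    0.  122.2] [-0.8  1.2  5.6] 17.02227910629429
blank 0.72 [282.4 260.3] [ 600.  -225.4    0. ]
```

View pics/e_wrist.png

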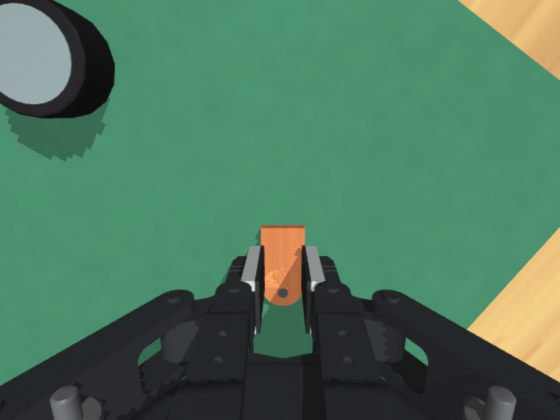

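Request:
{"api": "drive_tool", "payload": {
  "deltas": "0 0 -0.01 0 0.01; 0 0 -0.03 0 0.01; 0 0 -0.04 0 0.01; 0 0 -0.04 0 0.01"
}}

```text
clock: 7.02
eef_pos: [600.4, -226.4, 42.8]
tool_rot: [3.14, 0.002, 2.132]
force: [1.2, 0.8, -0.6]
width: 17.3
```

```bash
python3 look.py wrist f_wrist blank
```

```text
7.075 [ 599.8 -226.    42. ] [180.    0.  122.2] [ 0.2 -0.5 -0.5] 17.25689477249414
blank 0.69 [287.6 262.2] [ 614.5 -241.4    0. ]
```

View pics/f_wrist.png

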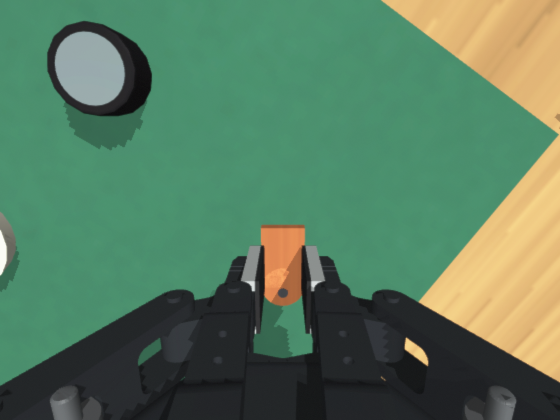

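The blank is held flat at (283,265). I'll carry it over the orange half of the tote.

Request:
{"api": "drive_tool", "payload": {
  "deltas": "0 0 -0.05 0 0.01; 0.249 0.171 -0.05 -30 0.01; 0.249 0.171 -0.05 -30 0.01; 0.249 0.171 -0.05 -30 0.01; 0.249 0.171 -0.05 -30 0.01; 0.249 0.171 -0.05 -30 0.01; 0.249 0.171 -0.05 -30 0.01; 0.249 0.171 -0.04 -30 0.01; 0.249 0.171 -0.03 -30 0.01; 0.249 0.171 -0.03 -30 0.01"
}}

```text
clock: 8.38
eef_pos: [610.7, 73.8, 69.8]
tool_rot: [-3.139, -0.002, 2.653]
force: [0.3, -0.7, -0.2]
width: 17.4
```

```bash
python3 look.py wrist g_wrist tote lug copper_disc brass_disc steel_disc blank
```

```text
8.425 [611.2  74.2  70.4] [-179.9   -0.1  152. ] [ 0.1 -0.  -0.9] 17.170115829372158
tote 0.77 [285.1 137. ] [563.3 101.1   0. ]
copper_disc 0.77 [219.1 100.9] [525.   75.6   4. ]
brass_disc 0.78 [295.9  23.4] [509.2 136.7   4. ]
steel_disc 0.81 [367.1  96.2] [564.9 156.7   4. ]
blank 0.55 [282.9 264.7] [641.8  57.9   0. ]
```

View pics/g_wrist.png

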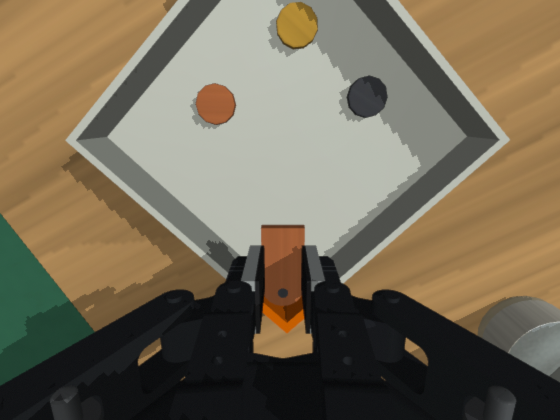

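Aligned with the tote: the blank is at column 283 and the orange corner at column 287. I'll lower, release and rise.

Request:
{"api": "drive_tool", "payload": {
  "deltas": "0 0 0.045 0 0.01; 0 0 0.06 0 0.01; 0 0 0.065 0 0.01; 0 0 0.065 0 0.01; 0 0 0.065 0 0.034; 0 0 0.065 0 0.034; 0 0 0.065 0 0.034; 0 0 0.045 0 0.034; 0 0 0.0 0 0.034; 0 0 -0.06 0 0.034; 0 0 -0.06 0 0.034"
}}

```text
clock: 10.1
eef_pos: [615.9, 75.9, 137.8]
tool_rot: [3.135, 0.009, 2.655]
force: [-0.1, 0.2, -0.4]
width: 34.0
```

```bash
python3 look.py wrist i_wrist; python3 - <<'E'
from fit import *
d=np.load("last_wrist.npz"); P=cloud(d)
m=(P[...,2]>28)&(P[...,2]<44)&(np.hypot(P[...,0]-562,P[...,1]-99)<135); m[235:]=False
r=cv2.minAreaRect(P[m][:,:2].astype(np.float32)); print(r,cv2.boxPoints(r))
m=(P[...,2]>70)&(P[...,2]<90)&(np.hypot(P[...,0]-449,P[...,1]-164)<40)
q=P[m]; print(len(q)); 
if len(q)>10: print(cv2.minAreaRect(q[:,:2].astype(np.float32)))
E
```

```text
10.15 [613.8  76.  135.1] [179.8   0.3 152.2] [-0.1  0.1  0.7] 34.26198487734299
tote 0.82 [276.6 123. ] [560.7 100.9   0. ]
low_corner 0.9 [278.2 255.5] [667.8  45.5   0. ]
inner_corner 0.57 [276.3 250.8] [661.2  47.    4. ]
brass_disc 0.8 [285.   39.1] [508.3 136.2   4. ]
copper_disc 0.93 [228.2  98.3] [525.3  75.6   4. ]
steel_disc 0.61 [337.3  95.9] [564.7 154.3   4. ]
steel_disc 0.38 [277.5 249.7] [660.7  48.5   4. ]
blank 0.88 [279.6 192.6] [614.7  75.1   0. ]
((562.9678344726562, 102.07089233398438), (168.9197540283203, 168.84075927734375), 17.102617263793945) [[457.4 157.9]
 [507.1  -3.5]
 [668.5  46.2]
 [618.9 207.6]]
0
```

View pics/i_wrist.png

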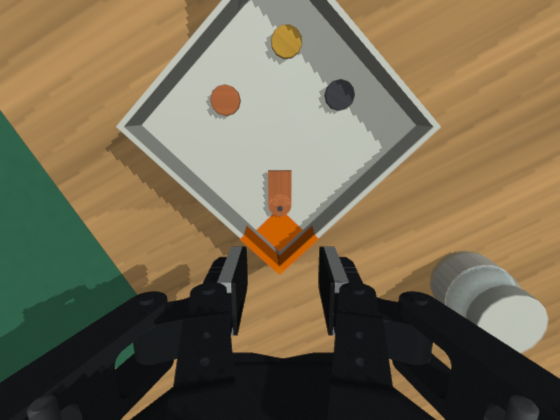

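The blank lies flat at (280,190), clear of the discs. Tote pose is unchanged. Next I'll go above the lug.

Request:
{"api": "drive_tool", "payload": {
  "deltas": "0.181 0.001 0 0 0.045; 0.181 0.001 0 0 0.045; 0.181 0.001 0 0 0.045; 0.181 0.001 0 0 0.045; 0.181 0.001 0 0 0.045; 0.181 0.001 0 0 0.045; 0.181 0.001 0 0 0.045"
}}

```text
clock: 11.42
eef_pos: [453.1, 160.4, 131.2]
tool_rot: [-3.142, 0.001, 2.654]
force: [0.2, 0.0, -0.1]
width: 45.0
```

```bash
python3 look.py wrist j_wrist lug; python3 - <<'E'
from fit import *
d=np.load("last_wrist.npz"); P=cloud(d)
m=(P[...,2]>70)&(P[...,2]<90)&(np.hypot(P[...,0]-452,P[...,1]-161)<32); m[290:]=False
q=P[m]; print(len(q)); 
if len(q)>10: print(cv2.minAreaRect(q[:,:2].astype(np.float32)))
E
```

```text
11.475 [452.9 160.6 131.2] [-180.     0.   152.1] [ 0.2  0.  -0.1] 45.13805689173243
1097
((451.3754577636719, 161.24319458007812), (12.036711692810059, 35.95635986328125), 62.10453796386719)
```

View pics/j_wrist.png

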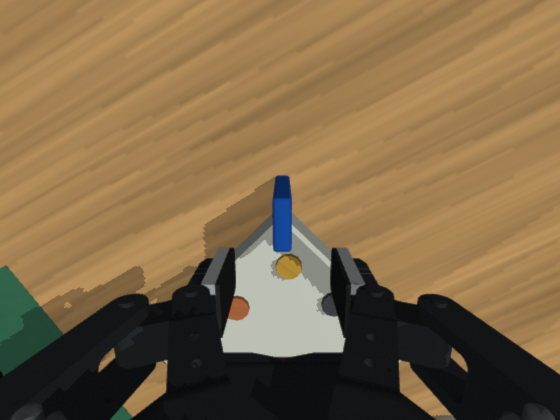

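The lug is centred between the jaws, with its top at rows 176–250, column 283. I'll lower and grip it.

Request:
{"api": "drive_tool", "payload": {
  "deltas": "0.001 0 0.05 0 0.035; 0.001 0 0.075 0 0.035; 0.001 0 0.079 0 0.035; 0.001 0 0.079 0 0.035; 0.001 0 0.079 0 0.004; 0.001 0 0.079 0 0.004; 0.001 0 0.079 0 0.004; 0.001 0 0.079 0 0.004; 0.001 0 0.079 0 0.004; 0.001 0 0.079 0 0.004"
}}

```text
clock: 12.78
eef_pos: [452.0, 161.9, 53.4]
tool_rot: [3.14, 0.001, 2.656]
force: [-0.7, -0.7, 7.1]
width: 11.2
```

```bash
python3 look.py wrist k_wrist blank; python3 look.py side k_side lug
```

```text
12.825 [452.  161.9  53.5] [179.9   0.1 152.2] [-0.9 -0.9  6.4] 11.046917640652254
12.925 [452.  161.9  53.5] [179.9   0.1 152.1] [-0.4 -0.4  6.7] 11.075031891594701
lug 0.85 [229. 201.] [452.6 173.5  63. ]
```

View pics/k_wrist.png

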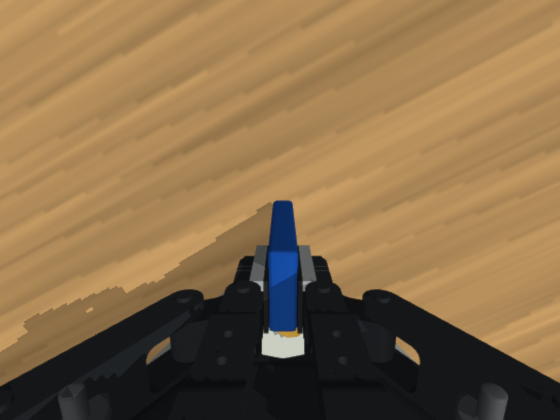

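View pics/k_side.png

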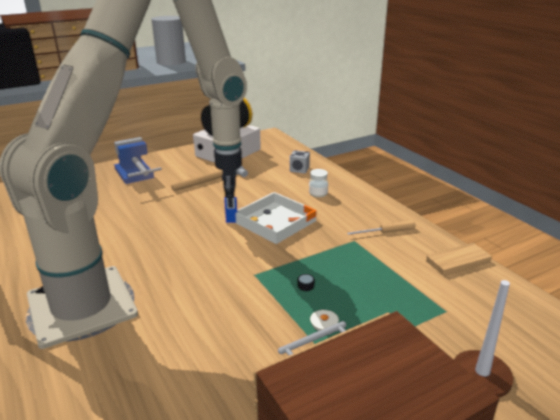

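Gripped. I'll test with a small lift along the arc to see whether the tote pivots in the jaws or comes up level.

Request:
{"api": "drive_tool", "payload": {
  "deltas": "-0.0005 0 -0.002 0 0.004; -0.001 0 -0.004 0 0.004; -0.002 0 -0.006 0 0.004; -0.002 0 -0.006 0 0.004; -0.002 0 -0.006 0 0.004"
}}

```text
clock: 13.6
eef_pos: [452.9, 160.7, 58.2]
tool_rot: [-3.141, -0.0, 2.656]
force: [0.0, 1.2, -3.3]
width: 11.3
```

```bash
cat > tilt.py <<'E'
from fit import *
import sys
C=np.array([563.1,101.9]); ux=np.array([np.cos(np.radians(152.1)),np.sin(np.radians(152.1))]); uy=np.array([-ux[1],ux[0]])
cam,name=sys.argv[1:3]
im=imaging.get_image(cam); save(im,name); d=im; P=cloud(d)
s=ctrl.read_state(); print(s["clock"],s["eef_pos"],s["force"],s["torque"],s["width"])
X=(P[...,:2]-C)@ux; Y=(P[...,:2]-C)@uy
hsv=cv2.cvtColor(d["color"],cv2.COLOR_RGB2HSV)
white=(hsv[...,1]<50)&(hsv[...,2]>120)
m=white&(np.abs(X)<135)&(np.abs(Y)<100)&(P[...,2]<200)
Q=np.c_[X[m],Y[m],P[...,2][m]]
# ransac floor plane
rng=np.random.default_rng(0);best=(0,)
for _ in range(400):
    a,b,c=Q[rng.choice(len(Q),3,replace=False)]; n=np.cross(b-a,c-a); L=np.linalg.norm(n)
    if L<200: continue
    n/=L; n*=np.sign(n[2])
    if n[2]<.75: continue
    i=np.abs((Q-a)@n)<1.5; 
    if i.sum()>best[0]: best=(i.sum(),i)
F=Q[best[1]]; c=F.mean(0); n=np.linalg.svd(F-c)[2][2]; n*=np.sign(n[2])
tilt=np.degrees(np.arctan2(-n[0],n[2])); print("floor n",np.round(n,3),"tilt x",tilt,"n",best[0])
z=lambda x:c[2]-(n[0]*(x-c[0])+n[1]*(-c[1]))/n[2]
print("floor z at x=-113,-40,0,50:",[round(float(z(x)),1) for x in(-113,-40,0,50)])
E
python3 tilt.py scene l_scene; python3 tilt.py side l_side
```

```text
13.65 [452.9 160.7  58.2] [-0.8  0.4 -3.7] [ 0.2  0.3 -0. ] 11.289171673284823
floor n [-0. -0.  1.] tilt x 0.1944167312776511 n 1685
floor z at x=-113,-40,0,50: [7.0, 7.2, 7.4, 7.5]
13.7 [452.9 160.7  58.2] [-0.5 -0.1 -2.6] [ 0.1  0.3 -0. ] 11.090366689952278
floor n [ 0. -0.  1.] tilt x -0.07034236549043724 n 508
floor z at x=-113,-40,0,50: [7.7, 7.6, 7.6, 7.5]
```

The grip holds the tote rigidly: the floor came up level by about 3.5 mm, with a wrist force of about 3.3 N. I'll ease the finger opening in small steps at this low height and see whether it pivots.

Request:
{"api": "drive_tool", "payload": {
  "deltas": "0 0 0 0 0.010; 0 0 0 0 0.0105; 0 0 0 0 0.0105"
}}

```text
clock: 14.08
eef_pos: [453.0, 160.8, 58.3]
tool_rot: [-3.142, -0.0, 2.656]
force: [0.6, 1.0, -3.2]
width: 10.9
```

Request:
{"api": "drive_tool", "payload": {
  "deltas": "0 0 0 0 0.011; 0 0 0 0 0.011"
}}

```text
clock: 14.32
eef_pos: [453.1, 160.7, 58.3]
tool_rot: [-3.142, -0.0, 2.656]
force: [0.1, 0.1, -3.3]
width: 11.3
```

```bash
python3 tilt.py scene m_scene
```

```text
14.375 [453.  160.8  58.3] [ 0.  -0.8 -3. ] [0.1 0.2 0. ] 11.242622977706594
floor n [-0.  0.  1.] tilt x 0.42486361537098305 n 1672
floor z at x=-113,-40,0,50: [6.5, 7.1, 7.4, 7.7]
```

Request:
{"api": "drive_tool", "payload": {
  "deltas": "0 0 0 0 0.0115; 0 0 0 0 0.0115"
}}

```text
clock: 14.62
eef_pos: [453.3, 160.8, 58.4]
tool_rot: [3.141, 0.0, 2.656]
force: [0.4, 0.2, -2.8]
width: 11.5
```

```bash
python3 tilt.py scene m_scene2
```

```text
14.675 [453.2 160.8  58.4] [-0.1  0.2 -1.5] [0.  0.1 0. ] 11.625753407091405
floor n [-0. -0.  1.] tilt x 0.6546611559982579 n 1609
floor z at x=-113,-40,0,50: [4.5, 5.3, 5.7, 6.3]
```

Request:
{"api": "drive_tool", "payload": {
  "deltas": "0 0 0 0 0.012; 0 0 0 0 0.012"
}}

```text
clock: 14.92
eef_pos: [453.4, 160.8, 58.5]
tool_rot: [3.141, 0.001, 2.656]
force: [0.2, -0.1, -1.5]
width: 11.8
```

```bash
python3 tilt.py scene m_scene3
```

```text
14.975 [453.4 160.7  58.5] [ 0.6 -0.6  0.3] [-0. -0.  0.] 11.834746627871326
floor n [0. 0. 1.] tilt x -0.3459880807215831 n 1613
floor z at x=-113,-40,0,50: [4.4, 3.9, 3.7, 3.4]
```

Easing works: at 11.5 mm the tote pivots onto the orange corner, and at 12 mm it slips. I'll regrip lightly at 11.2 mm and lift along the arc slowly.

Request:
{"api": "drive_tool", "payload": {
  "deltas": "0 0 0 0 0.0112; 0 0 0 0 0.0112; -0.001 0 -0.003 0 0.0112; -0.002 0 -0.006 0 0.0112; -0.0025 0 -0.008 0 0.0112; -0.0033 0 -0.0105 0 0.0112; -0.0033 0 -0.0105 0 0.0112; -0.0033 0 -0.0105 0 0.0112"
}}

```text
clock: 15.98
eef_pos: [456.0, 159.2, 68.8]
tool_rot: [3.142, 0.0, 2.656]
force: [0.0, 0.5, -1.9]
width: 11.5
```

```bash
python3 tilt.py scene n_scene
```

```text
16.025 [456.  159.2  68.8] [ 0.6 -0.5 -1.3] [ 0. -0.  0.] 12.036154386198172
floor n [-0. -0.  1.] tilt x 2.291984324816465 n 1744
floor z at x=-113,-40,0,50: [3.9, 6.8, 8.4, 10.4]
```

It pivots on the corner: 2.3° measured against 2.5° planned, with the corner down. Continuing to 10°.

Request:
{"api": "drive_tool", "payload": {
  "deltas": "-0.0017 0 -0.005 0 0.0112; -0.0036 0 -0.0103 0 0.0112; -0.0057 0 -0.0155 0 0.0112; -0.0079 0 -0.0206 0 0.0112; -0.0102 0 -0.0256 0 0.0112; -0.0125 0 -0.0306 0 0.0112; -0.0125 0 -0.0306 0 0.0112; -0.0125 0 -0.0306 0 0.0112"
}}

```text
clock: 17.02
eef_pos: [467.3, 153.4, 99.4]
tool_rot: [3.141, 0.0, 2.656]
force: [0.0, -0.4, -1.6]
width: 11.6
```

```bash
python3 tilt.py scene o_scene
```

```text
17.075 [467.2 153.3  99.4] [ 1.4 -0.6 -2.1] [-0.2 -0.2 -0. ] 12.198613361888299
floor n [-0.2 -0.   1. ] tilt x 10.065964018120763 n 1900
floor z at x=-113,-40,0,50: [3.6, 16.6, 23.7, 32.6]
```

View pics/o_scene.png

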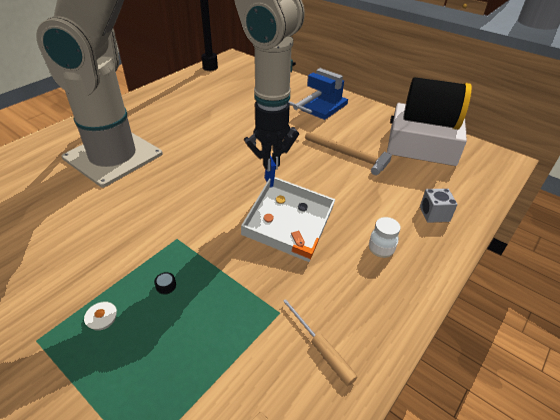

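Tilt is 10.07° with the corner still down, and the blank has started to slide near (298,238). Continuing to 20°.

Request:
{"api": "drive_tool", "payload": {
  "deltas": "-0.0025 0 -0.005 0 0.0112; -0.005 0 -0.0099 0 0.0112; -0.0078 0 -0.0148 0 0.0112; -0.0105 0 -0.0195 0 0.0112; -0.0134 0 -0.0243 0 0.0112; -0.0164 0 -0.0288 0 0.0112; -0.0195 0 -0.0334 0 0.0112; -0.0227 0 -0.0379 0 0.0112; -0.0227 0 -0.0379 0 0.0112; -0.0227 0 -0.0379 0 0.0112"
}}

```text
clock: 18.32
eef_pos: [487.3, 142.7, 137.4]
tool_rot: [3.141, 0.0, 2.656]
force: [0.5, 0.3, -1.4]
width: 11.6
```

```bash
python3 tilt.py scene p_scene
```

```text
18.375 [487.3 142.7 137.3] [-0.5 -0.8 -1.5] [-0.2 -0.2 -0. ] 11.322087958415423
floor n [-0.3 -0.   0.9] tilt x 20.20041882291675 n 2259
floor z at x=-113,-40,0,50: [3.5, 30.3, 45.1, 63.5]
```

View pics/p_scene.png

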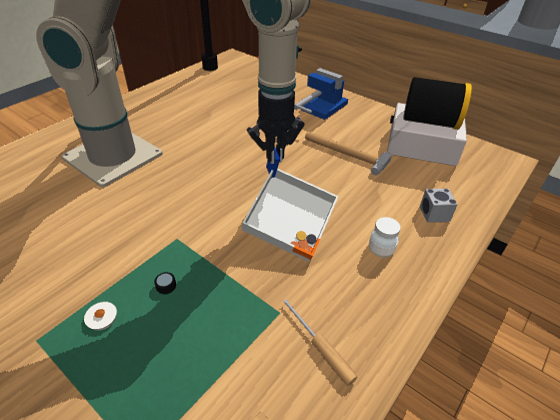

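At 20.2° all the parts are in the orange corner area (300–315, 238–250). Going on to 30°.

Request:
{"api": "drive_tool", "payload": {
  "deltas": "-0.0033 0 -0.0044 0 0.0112; -0.0067 0 -0.0088 0 0.0112; -0.0102 0 -0.0131 0 0.0112; -0.0138 0 -0.0173 0 0.0112; -0.0175 0 -0.0214 0 0.0112; -0.0212 0 -0.0255 0 0.0112; -0.0251 0 -0.0295 0 0.0112; -0.029 0 -0.0334 0 0.0112; -0.029 0 -0.0334 0 0.0112; -0.029 0 -0.0334 0 0.0105; -0.029 0 -0.0334 0 0.0105; -0.029 0 -0.0334 0 0.0105"
}}

```text
clock: 19.88
eef_pos: [512.8, 129.2, 170.7]
tool_rot: [3.141, 0.0, 2.656]
force: [-0.0, -0.6, -1.4]
width: 11.7
```

```bash
python3 tilt.py scene q_scene; python3 tilt.py side q_side; python3 - <<'E'
import cv2
a=cv2.imread("pics/q_scene.png")[150:290,210:370]; b=cv2.imread("pics/q_side.png")[150:270,190:350]
cv2.imwrite("pics/q_crop.png",cv2.resize(a,None,fx=4,fy=4,interpolation=cv2.INTER_CUBIC)); cv2.imwrite("pics/q_crop2.png",cv2.resize(b,None,fx=4,fy=4,interpolation=cv2.INTER_CUBIC))
E
```

```text
19.925 [512.9 129.2 170.7] [ 0.6 -0.4 -2.8] [-0.1 -0.2  0. ] 11.0474524882116
floor n [-0.5 -0.   0.9] tilt x 30.198775616183077 n 2591
floor z at x=-113,-40,0,50: [3.7, 46.1, 69.4, 98.5]
19.975 [512.8 129.3 170.7] [ 0.4 -0.9 -1.5] [-0.2 -0.3 -0. ] 11.356545230746
floor n [-0.5 -0.   0.9] tilt x 29.26471082983363 n 424
floor z at x=-113,-40,0,50: [4.8, 45.7, 68.1, 96.2]
```

View pics/q_crop.png

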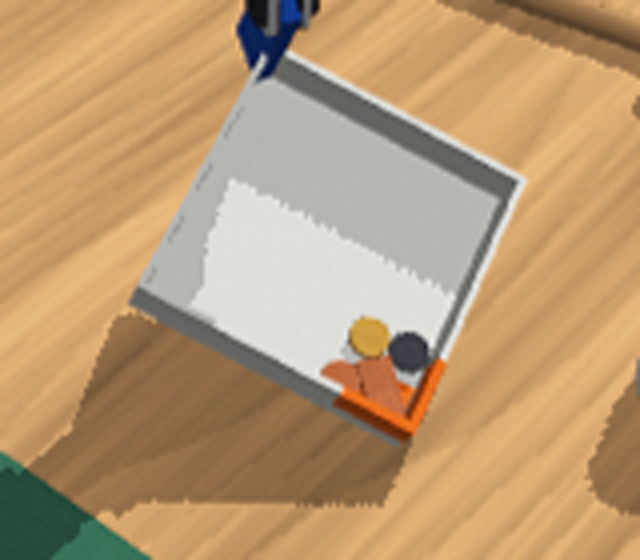

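View pics/q_crop2.png

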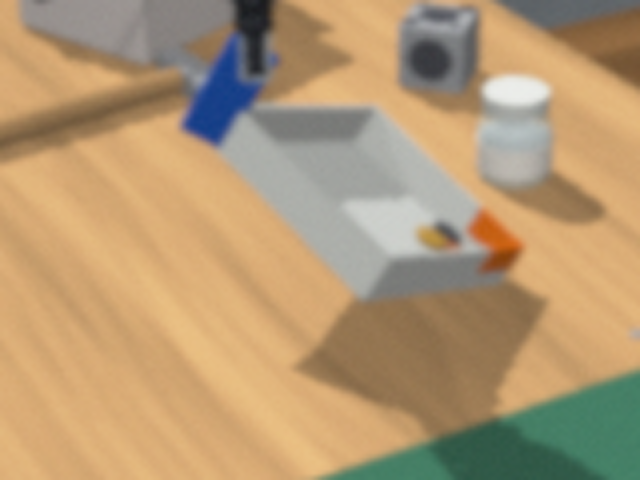

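Request:
{"api": "drive_tool", "payload": {
  "deltas": "0 0 0 0 0.0105; 0 0 0 0 0.0105; 0 0 0 0 0.0105; 0 0 0 0 0.0105; 0 0 0 0 0.0105; 0 0 0 0 0.0105; 0 0 0 0 0.0105; 0 0 0 0 0.0105"
}}

```text
clock: 20.98
eef_pos: [512.8, 129.2, 170.7]
tool_rot: [3.142, -0.0, 2.656]
force: [0.4, -0.6, -2.5]
width: 11.5
```

```bash
python3 tilt.py scene r_scene; python3 - <<'E'
from fit import *
import cv2
C=np.array([563.1,101.9]); a=np.radians(152.1); ux=np.array([np.cos(a),np.sin(a)]); uy=np.array([-ux[1],ux[0]])
im=imaging.get_image("scene"); P=cloud(im); t=np.radians(30.2)
for n in ["brass_disc","copper_disc","steel_disc","blank","low_corner"]:
    for r in models.spot_in(im,n)[:2]:
        p=np.round(r["point"]).astype(int); w=P[p[1],p[0]]; X=(w[:2]-C)@ux+119; Y=(w[:2]-C)@uy
        print(n,round(r["score"],2),p,w,"tote x,y,h:",X*np.cos(t)+w[2]*np.sin(t)-119,Y,-X*np.sin(t)+w[2]*np.cos(t))
b=im["color"][150:290,210:370,::-1]; cv2.imwrite("pics/r_crop.png",cv2.resize(b,None,fx=4,fy=4,interpolation=cv2.INTER_CUBIC))
q=cv2.imread("pics/q_scene.png").astype(int)[200:260,270:330]; r=im["color"][200:260,270:330,::-1].astype(int)
print("diff",np.abs(q-r).mean(),np.abs(q-r).max())
E
```

```text
21.025 [512.8 129.2 170.7] [ 0.7 -0.8 -2.1] [-0.1 -0.3 -0. ] 11.05772665615666
floor n [-0.5  0.   0.9] tilt x 30.010694351103975 n 2458
floor z at x=-113,-40,0,50: [3.8, 46.0, 69.1, 97.9]
brass_disc 0.52 [302 234] [623.2  76.   36.2] tote x,y,h: -54.35064654962528 -5.217021412801878 4.233181381273283
copper_disc 0.36 [302 235] [624.6  74.1  35.4] tote x,y,h: -56.59113455584244 -4.259417366368055 4.624759836978438
steel_disc 0.39 [310 239] [643.3  79.4  31. ] tote x,y,h: -70.94198456517057 -17.676842465704038 7.893063174568084
blank 0.69 [ 99 317] [ 450.3 -334.6   18.2] tote x,y,h: -97.34654538698823 438.5713490506693 8.485464180215024
blank 0.46 [311 236] [640.2  87.4  32.2] tote x,y,h: -64.75141958323641 -23.26947302544717 5.639977791369599
low_corner 0.85 [285 205] [557.2  95.8  71.3] tote x,y,h: 21.787081066076013 8.137799406514862 0.53119159716735
diff 1.100462962962963 34
```

View pics/r_crop.png

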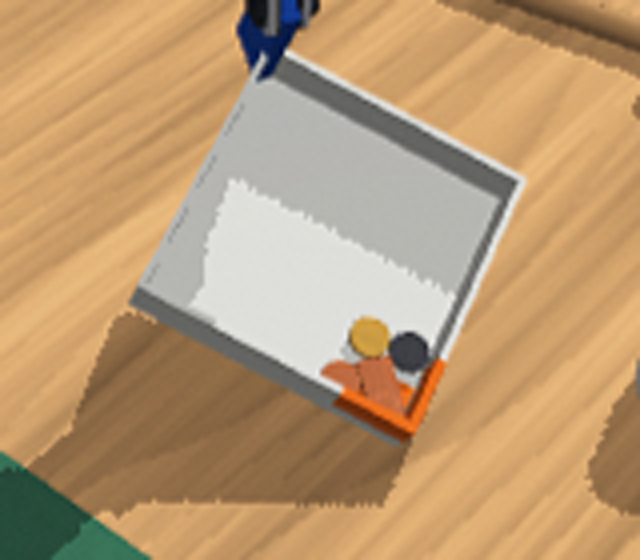

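View pics/r_scene.png

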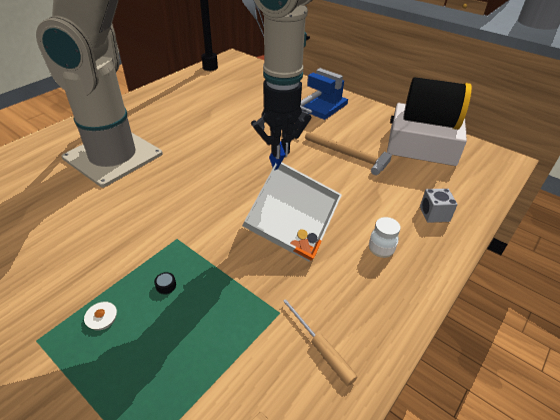

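The parts are at rest. Next I'll compute their positions in the tilted tote frame, by casting pixel rays onto the plane of the parts' tops.

```bash
python3 - <<'E'
from fit import *
C=np.array([563.1,101.9]); a=np.radians(152.1); ux=np.array([np.cos(a),np.sin(a)]); uy=np.array([-ux[1],ux[0]])
t=np.radians(30.1)
ex=np.r_[ux*np.cos(t),np.sin(t)]; ey=np.r_[uy,0]; ez=np.r_[-ux*np.sin(t),np.cos(t)]
im=imaging.get_image("scene")
f=210/np.tan(np.radians(im["vfov"])/2); T=np.array(im["extrinsics"])
O=np.r_[C-119*ux,0]+119*ex
def hit(p,h):
    d=T[:3,:3]@np.array([(p[0]-im["cx"])/f,(p[1]-im["cy"])/f,1]); o=T[:3,3]
    k=((O+ez*h-o)@ez)/(d@ez); w=o+k*d; return np.array([(w-O)@ex,(w-O)@ey])
# rectify plane h=10, x -125..-20, y -60..60 , 5 px/mm
c=np.array([w2px(O+ex*x+ey*y+ez*10,im) for x,y in [(-125,-60),(-20,-60),(-20,60),(-125,60)]],np.float32)
dst=np.array([(0,525),(0,0),(600,0),(600,525)],np.float32)
M=cv2.getPerspectiveTransform(c,dst)
r=cv2.warpPerspective(im["color"][:,:,::-1].copy(),M,(600,525),flags=cv2.INTER_CUBIC)
for y in range(-60,61,20): cv2.putText(r,str(y),(int((y+60)*5),12),0,.4,(0,0,0),1)
for x in range(-120,-19,20): cv2.putText(r,str(x),(0,int((-20-x)*5)+5),0,.4,(0,0,0),1)
cv2.imwrite("pics/rect.png",r)
for n,p in dict(innercorner_top36=(312.5,256),brass=(302.4,234),steel=(312,238)).items(): print(n,hit(p,36 if 'inner' in n else 10))
E
```

```text
innercorner_top36 [-111.8    1. ]
brass [-55.6  -4.1]
steel [-70.4 -22.2]
```

View pics/rect.png

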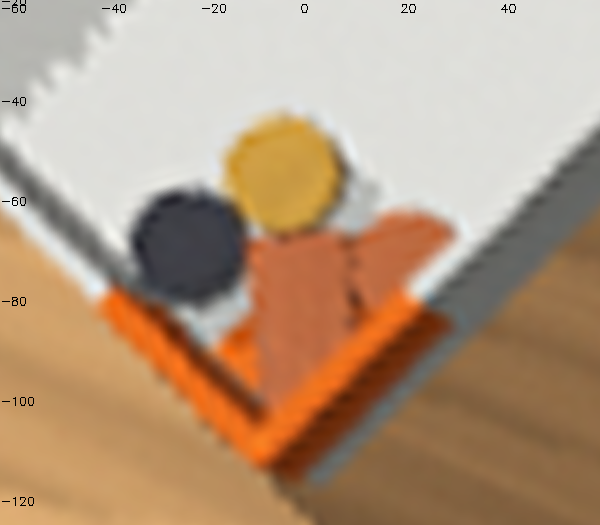

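```bash
python3 tilt.py side s_side; python3 - <<'E'
from h import *
print(ctrl.finish_job()); s=ctrl.read_state(); print(s["clock"],s["eef_pos"],s["force"],s["width"])
E
```

```text
21.425 [512.7 129.2 170.7] [ 1.  -1.1 -1.5] [-0.1 -0.3  0. ] 11.011375310721334
floor n [-0.5 -0.   0.9] tilt x 29.841577046205913 n 436
floor z at x=-113,-40,0,50: [4.1, 46.0, 68.9, 97.6]
the job is handed in; nothing more can be done
None
the job is handed in; nothing more can be done
```

I laid the copper blank flat in the orange half of the tote. I then lifted the tote by its blue lug until it tipped on the orange corner, and handed the job in at about 21.5 s with the lug still gripped.

**Tilt:** the last checks gave 30.0° (scene camera) and 29.8° (side camera). The floor at the orange corner was about 4 mm above the bench, so that corner was down. The pose was the same across about 1 s of holding.

**Parts:** all four were at rest, packed together in the orange corner. The blank points into the corner, the steel and copper discs lie against the two walls beside it, and the brass disc rests behind the blank. The brass disc is farthest out, with its centre about 57 mm from the inner corner, because the blank lies lengthwise in front of it.

**What did not go straight:**
- **First lift:** the firm grip brought the tote up level by about 3.5 mm. I eased the fingers until it pivoted and settled flat on the bench again. I then regripped lightly (11.2 mm commanded) and tipped it along the arc, and for the final hold I tightened the grip slightly to 10.5 mm.
- **Network reports:** in the last pictures several were wrong: the blank was reported at the gem stand, the copper disc at the brass disc, and the low corner in mid-tote. I judged the parts from the picture itself.

The gem stand, loupe and hammer look untouched in the pictures.

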